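# Unlock the alloy case and present its lock

### The arm

A 6-joint arm with a two-finger parallel gripper is mounted at the origin on the work surface. World frame = base frame: x ahead of the robot, y to its left, z up, the work surface at z = 0. Lengths are in m, angles in rad, forces in N, time in s.
With the tool pointing down it reaches from about 0.3 to 0.75 m from the base axis. Payload 8.5 kg.
Tool frame: the origin (TCP) lies at the very end of the fingers, on their centre line; the grasp point (between the pads) lies 19 mm behind it (r.grasp_offset is the distance from the TCP to the grasp point, in m); z points along the fingers, y is the line along which they close (so a half turn about z gives the same grasp; the last joint's range is limited). The gripper opens to 88 mm and grips with 3 to 60 N. Pads are 18 mm wide; open, the fingers measure 123 mm over their backs; the gripper's body (75 mm by 187 mm) begins 45 mm behind the grasp point.
Start: joints at [1.068, 0.381, 1.297, -0, 1.464, -0.215], TCP at [0.156, 0.527, 0.239] pointing down, gripper open.
Joint ranges: [-3.11, 3.11], [-0.89, 2.33], [0.22, 2.48], [-1.42, 4.56], [0.17, 2.85], [-2.88, 2.88]. Speed limits (rad/s): [2.39, 2.39, 3.14, 3.14, 3.14, 3.14].

### API

Orientations are given as a 3x3 rotation matrix whose columns are the frame's x, y, z axes.
In Python, from plant import sense, grab_frame, camera_info, order, r gives the robot as it stands.
- The arm moves only by the tool arm_command, never from a script. Its argument "increments" is a list of rows, each an object of numbers: "tx", "ty", "tz": the shift along the tool's x, y, z in mm; "spin": the turn about the tool's z in degrees. A call has 1 to 20 rows; each row is the pose to reach, as a shift and turn from the pose commanded when the call began, along the tool's axes at that moment; what a row does not reach only later rows make up. A row lasts 1/8 s, in which the tool goes at most 62.5 mm and 10.7 degrees, less where a joint would pass 70% of its speed; a pose out of reach is approached as far as the arm can. A call with a gripper value outside its range is refused whole. "jaw" is the closure, from -1 (fully open) to 1 (shut), so that 0 is half open, set as the call begins (left out, the last holds). The fingers move at their own pace and stop on an object; "squeeze" is the grip in N (left out, the last holds). Time passes only in rows, so rows that repeat a pose let the fingers close. It gives the time, the measured TCP pose, the force, the opening and the grip force at its end, in the units of the state.
- sense(): the state, without advancing time (a new reading comes with each control period).
- grab_frame(name): name is "side" or "top" or "wrist"; returns (picture, depth): 480x640x3 uint8, red, green, blue; 480x640 float32, m along the optical axis (not along the pixel's ray), 0 where there is no reading.
- camera_info(name): a dict with "fx", "fy", "cx", "cy" (pixels), "dist" ([k1, k2, p1, p2, k3] as OpenCV has them; the pictures are not rectified), "position" and "rotation" of the camera in the world. Camera axes: x right, y down, z forward; pixel columns grow to the right and rows downward; lengths in m; the calibration is good to about 2 mm. A picture is of the moment at which its call begins: read the wrist's pose just before it. camera_info takes no time and is no camera call; for the wrist camera it gives the pose at the moment of the call.
- order.finish_job(): hands the job in; it is judged then, once.
The state is a dict: "t": time; "joint_pos": joint angles; "joint_velocities": joint speeds; "joint_torque": joint torques, N m; "tcp_pos": TCP position; "tool_rot": TCP orientation; "wrist_force": force on the tool from outside, world axes, zero at the start; "wrist_torque": the same for the moment, N m; "width": finger opening in m; "grasp_force": force on a finger pad.
Only numpy, scipy, OpenCV 4.12 (cv2) and the standard library are available. Lean on these libraries where they do the work, as an engineer would, in place of code of your own. Each camera call takes 0.05 s, during which the arm holds its last target. There are 200 camera calls.

### The job

The blue combination lock keeps the dental lab's alloy case shut. Turn its dial clockwise, click by click, until the pointer clicks in at the red mark, pull the shackle fully up while the lock still sits in its channel, then slide the open lock along the channel off the hasp tongue, lift it away and carry it over the green pad. Finish still holding the open lock level and still above the middle of the pad, at least 10 cm clear of it, and leave the bur stand, the jaw model and the little bur box where they are.

Things in the scene. Friction and masses are not known exactly. Their poses are not given: they have to be found in the camera images.
- case: Fixed aluminium case. Origin on the bench under the lock's seat; y along the lock channel, x across, z up. Channel: floor 4 mm above the bench, inside width 53 mm, wall 18 mm high on the -x side, end stop at y = -60 mm, open at the +y end, floor ends at y = +103 mm. The case's box, 38 mm high, is its +x side (x 26 to 156, y -90 to 110 mm).
- tongue (a point): Steel hasp tongue, fixed to the case: point on its axis inside the shackle. Bar along the case's x, 8 mm wide, 42 to 47 mm above the bench, free end 14 mm towards -x. It is 4 mm above the lock's body, so the seated lock can rise only 4 mm. With the shackle up, slide the lock 40 to 55 mm in the case's +y: the tongue passes under the short leg, then lift straight up.
- lock_center (a point): Middle of the loose lock's blue body (0.4 kg), a block 50 (x) by 114 (y) by 34 mm high, standing on the channel floor, 1.5 mm play each side; its axes start parallel to the case's. On its top the dial is 35 mm towards +y and the shackle 31 mm towards -y. It balances roughly under the shackle's bow.
- dial_grip (a point): Point on the dial's vertical axis, 25 mm above the lock's top, at the height to grip. Dark bar handle 15 mm thick, 34 mm long, 32 mm high (with its disc) on a black disc 37 mm across, 2 mm thick. The bar lies along this point's x axis; the white pointer is its -x end. The shackle's near leg is 50 mm from the axis.
- dial (a joint): Dial angle in rad, growing counter-clockwise from above; 0 = pointer at the red mark, which is on the dial's -x side (towards the channel wall). A notch clicks every 30 degrees (0.52 rad) and the dial settles into the nearest; only the notch at 0, within 8 degrees, frees the shackle. Starts 2 to 5 notches counter-clockwise of it. Turning takes about 0.1 N m.
- bow (a point): Middle of the straight top of the steel shackle: 9 mm round bar, straight along y for 16 mm, 41 mm wide overall, its axis 36 mm above the lock's top while shut. Legs 16 mm either side in y; the leg nearer the dial (+y) stays in the lock, the other (-y, short) leaves it when pulled up.
- shackle (a joint): How far the shackle is pulled up out of the lock: 0 shut, 0.028 m fully up (end stop). Pulls with about 2 N when the dial is at the mark and stays where it is left; at other notches it is blocked. Fully up, the short leg ends 17 mm above the lock's body, so 8 mm above the tongue.
- pad_top (a point): Centre of the top of the fixed green round pad, 90 mm across, 4 mm high, where the lock is to be presented.
- bur_stand: Bystander, loose: white round stand of 84 mm diameter with burs up to 60 mm high. Origin centre of its underside.
- jaw_model: Bystander, loose: pink horseshoe jaw model with white teeth, about 40 by 60 by 22 mm. Origin on the underside, at the centre of the arch.
- bur_box: Bystander, loose: blue box with white lid, 45 by 45 by 34 mm. Origin centre of its underside.
There are look-alikes about, which are no part of the job. There is more than one size of the part that bears pad_top; the job needs the smaller. Of the things that look like the part that bears lock_center, the larger one is meant.

How it is judged:
On the way, in this order (a step that is already met when the one before it is completed fails the run):
1. the dial is clicked in at the red mark with the shackle still shut and the lock in its place (value of joint dial between -0.2 and 0.2 rad and value of joint shackle below 0.004 m and distance of lock_center from where it was at the start of the episode below 0.012 m), for 0.2 s.
2. the shackle is pulled fully up while the lock sits in its channel on the hasp (value of joint shackle above 0.022 m and y of lock_center in the frame of case below 0.015 m and z of lock_center in the frame of case below 0.03 m), for 0.1 s.
At the end, for the whole second after the job is handed in: The lock, its shackle up by more than 20 mm, is held in the fingers, still (below 40 mm/s), within 20 degrees of upright, its middle within 45 mm of the pad's centre seen from above and at least 117 mm above the bench (its underside about 10 cm up), touching neither the case nor the pad (value of joint shackle above 0.02 m and contact force between the fingers and lock above 1 N and height (world z) of lock_center above 0.117 m and horizontal distance between lock_center and pad_top below 0.045 m and angle between lock_center's own z axis and vertical below 0.35 rad and contact force between lock and case below 0.1 N and contact force between lock and pad below 0.1 N and linear speed of lock below 0.04 m/s); the arm keeps its last pose, push and grip.
It fails at once if the bur stand is disturbed (distance of bur_stand from where it was at the start of the episode above 0.02 m).
It fails at once if the jaw model is disturbed (distance of jaw_model from where it was at the start of the episode above 0.02 m).
It fails at once if the bur box is disturbed (distance of bur_box from where it was at the start of the episode above 0.02 m).
It also fails if it takes over 72 s, if anything falls off the work surface, if the arm or the gripper's body presses on something with over 40 N, if the wrist force passes 120 N, or if a joint passes its speed limit or range.

## Working session

There is one attempt and no reset: what is moved stays moved. The work goes in short steps, Python scripts to look and compute and a tool call to move; the robot and the scene stay as the last step left them, time stands still between calls to the robot, and variables do not carry over. Pictures are saved under pics/ and viewed, at most 10 in all, crops included, and the job is handed in when it is done.

Besides the shell and the picture viewer there is one more tool, called after ">>>" in YAML: its name, and indented under it one key for each argument. arm_command: Moves the arm, as the interface text tells. Its arguments: {"type":"object","properties":{"increments":{"type":"array"},"jaw":{"type":"number"},"squeeze":{"type":"number"}},"required":["increments"]}

```bash
ls; mkdir -p pics; python3 - <<'E'
from plant import sense, grab_frame, camera_info
import cv2,numpy as np
s=sense();print(s['t'],s['tcp_pos'],s['tool_rot'])
for n in("top","side"):
    p,d=grab_frame(n);cv2.imwrite(f'pics/{n}0.png',p[:,:,::-1]);np.savez(f'{n}0.npz',p=p,d=d)
    print(n,camera_info(n))
E
```

```text
pics
0.0 [0.1559808  0.52712224 0.2381523 ] [[-9.58867456e-01  2.83853377e-01 -6.79792886e-04]
 [ 2.83854040e-01  9.58866669e-01 -1.26300784e-03]
 [ 2.93321698e-04 -1.40401908e-03 -9.99998971e-01]]
top {'fx': 514.3445874266223, 'fy': 514.3445874266223, 'cx': 326.0173233285646, 'cy': 235.7851079324282, 'dist': array([0.05064079, 0.        , 0.        , 0.        , 0.        ]), 'position': array([0.36544194, 0.02005718, 1.07860249]), 'rotation': array([[ 0.00987664, -0.98238087,  0.18662874],
       [-0.99969258, -0.0054559 ,  0.02418614],
       [-0.02274178, -0.18681024, -0.98213275]])}
side {'fx': 506.0273840950556, 'fy': 506.0273840950556, 'cx': 327.8571842010805, 'cy': 240.60812899491305, 'dist': array([-0.00135982,  0.        ,  0.        ,  0.        ,  0.        ]), 'position': array([ 0.16407034, -0.74750102,  0.83804814]), 'rotation': array([[ 0.90281015, -0.289882  ,  0.31765117],
       [-0.42998166, -0.59638777,  0.67781812],
       [-0.00704399, -0.74852525, -0.66306887]])}
```

View pics/top0.png

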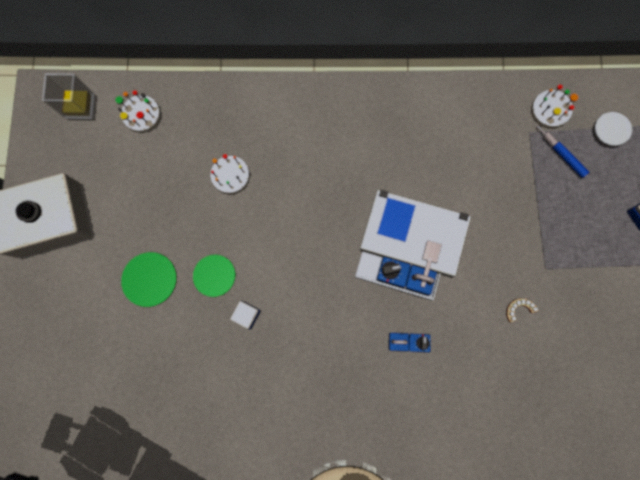

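View pics/side0.png

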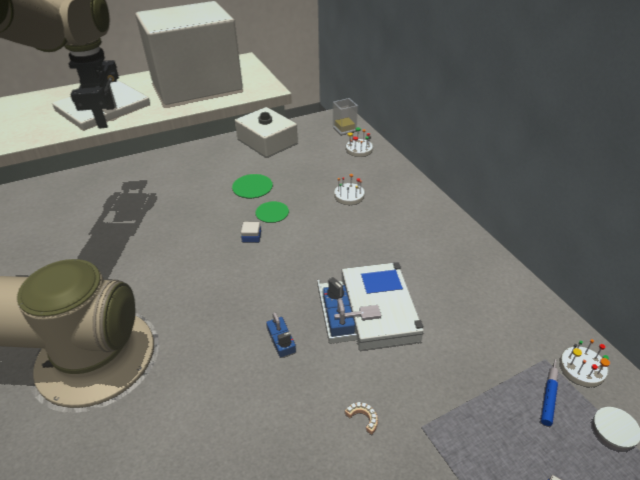

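The top view shows the case at (415,235) with the lock in its channel at (407,275): dial at about (393,268), shackle and tongue at about (422,283). The small green pad is at (214,276), the bur box at (245,315), the bur stand at (230,175) and the jaw model at (521,310). The smaller decoy lock is at (410,343). The side view agrees.

```bash
cat > h.py <<'E'
import cv2,numpy as np
from plant import sense,grab_frame,camera_info
def ray(ci,uv):
    K=np.array([[ci['fx'],0,ci['cx']],[0,ci['fy'],ci['cy']],[0,0,1]])
    q=cv2.undistortPoints(np.array(uv,float).reshape(-1,1,2),K,ci['dist']).reshape(-1,2)
    return np.c_[q,np.ones(len(q))]@ci['rotation'].T
def onplane(ci,uv,z):
    d=ray(ci,uv);p=ci['position'];return p+d*((z-p[2])/d[:,2])[:,None]
def blobs(mask,mina=60):
    cs,_=cv2.findContours(mask.astype(np.uint8),cv2.RETR_EXTERNAL,cv2.CHAIN_APPROX_NONE)
    return [c for c in cs if cv2.contourArea(c)>mina]
def tool(d,R): return np.asarray(R).T@d*1000
E
python3 - <<'E'
from h import *
z=np.load('top0.npz');p=z['p'];ci=camera_info('top')
h=cv2.cvtColor(p,cv2.COLOR_RGB2HSV)
def rep(n,m,zz,mina=60):
    for c in blobs(m,mina):
        w=onplane(ci,c.reshape(-1,2),zz)[:,:2].astype(np.float32)
        r=cv2.minAreaRect(w);print(n,c.reshape(-1,2).mean(0).round(),np.round(r[0],4),np.round(r[1],4),round(r[2],1))
rep('green',(h[...,0]>45)&(h[...,0]<75)&(h[...,1]>150),.004,300)
rep('blue',(h[...,0]>100)&(h[...,0]<125)&(h[...,1]>150),.038)
wm=(h[...,1]<40)&(h[...,2]>150);rep('white',wm,.038)
E
```

```text
green [214. 275.] [0.4847 0.2811] [0.0846 0.0841] 3.4
green [148. 279.] [0.4759 0.418 ] [0.1092 0.1117] 0.3
blue [405. 342.] [ 0.3518 -0.1128] [0.0605 0.0324] 89.1
blue [411. 278.] [ 0.4794 -0.128 ] [0.086  0.0484] 74.2
blue [635. 217.] [ 0.6044 -0.5775] [0.0383 0.0158] 27.2
blue [396. 219.] [ 0.599  -0.0985] [0.0559 0.0761] 73.5
blue [571. 160.] [ 0.7264 -0.4583] [0.0851 0.0197] 40.3
white [243. 314.] [0.4019 0.2104] [0.04   0.0403] 63.2
white [521. 307.] [ 0.4208 -0.3413] [0.03   0.0533] 23.8
white [369. 268.] [ 0.4992 -0.0439] [0.0481 0.0521] 74.2
white [411. 231.] [ 0.5619 -0.1343] [0.198  0.1511] 73.5
white [ 34. 213.] [0.6106 0.6551] [0.1303 0.1546] 17.1
white [227. 173.] [0.6962 0.2529] [0.0769 0.0783] 0.3
white [  3. 149.] [0.7452 0.7288] [0.0645 0.0165] 6.5
white [613. 128.] [ 0.7948 -0.55  ] [0.0696 0.0708] 85.7
white [  6. 109.] [0.8358 0.735 ] [0.0462 0.0251] 6.3
white [137. 114.] [0.8265 0.4543] [0.0789 0.0651] 58.8
white [553. 106.] [ 0.8413 -0.4283] [0.078  0.0749] 8.2
white [475.  68.] [ 0.9337 -0.2711] [0.1127 0.0047] 89.3
white [428.  68.] [ 0.9337 -0.1708] [0.0796 0.007 ] 89.5
white [266.  69.] [0.935  0.1797] [0.0072 0.1952] 0.1
white [101.  68.] [0.9349 0.5392] [0.0071 0.0959] 0.7
```

>>> arm_command:
  increments:
    - {"tx": -500,"ty": -510,"tz": -60}
    - {"tx": -500,"ty": -510,"tz": -60}
    - {"tx": -500,"ty": -510,"tz": -60}
    - {"tx": -500,"ty": -510,"tz": -60}
    - {"tx": -500,"ty": -510,"tz": -60}
    - {"tx": -500,"ty": -510,"tz": -60}
    - {"tx": -500,"ty": -510,"tz": -60}
    - {"tx": -500,"ty": -510,"tz": -60}
    - {"tx": -500,"ty": -510,"tz": -60}
    - {"tx": -500,"ty": -510,"tz": -60}
    - {"tx": -500,"ty": -510,"tz": -60}
    - {"tx": -500,"ty": -510,"tz": -60}
    - {"tx": -500,"ty": -510,"tz": -60}
    - {"tx": -500,"ty": -510,"tz": -60}
    - {"tx": -500,"ty": -510,"tz": -60}
    - {"tx": -500,"ty": -510,"tz": -60}
  jaw: -1

```text
schema error: expected keys tx, ty, tz, spin
```

```bash
python3 - <<'E'
from h import *
s=sense();print(s['t'],s['tcp_pos'],s['joint_pos'])
ci=camera_info('wrist');p,d=grab_frame('wrist');print(ci)
cv2.imwrite('pics/w1.png',p[:,:,::-1]);np.savez('w1.npz',p=p,d=d,ci=ci)
E
```

```text
0.1 [0.15600338 0.52716247 0.23819123] [ 1.06769730e+00  3.81172104e-01  1.29814028e+00 -2.32171913e-05
  1.46359246e+00 -2.15250694e-01]
{'fx': 335.2922592783669, 'fy': 335.2922592783669, 'cx': 318.7827852767887, 'cy': 242.48216300898784, 'dist': array([-0.05016717,  0.        ,  0.        ,  0.        ,  0.        ]), 'position': array([0.08360941, 0.54903731, 0.38470614]), 'rotation': array([[ 2.83880712e-01,  9.17538435e-01,  2.78451006e-01],
       [ 9.58859483e-01, -2.71500509e-01, -8.29214473e-02],
       [-4.84025232e-04,  2.90535187e-01, -9.56864186e-01]])}
```

View pics/w1.png

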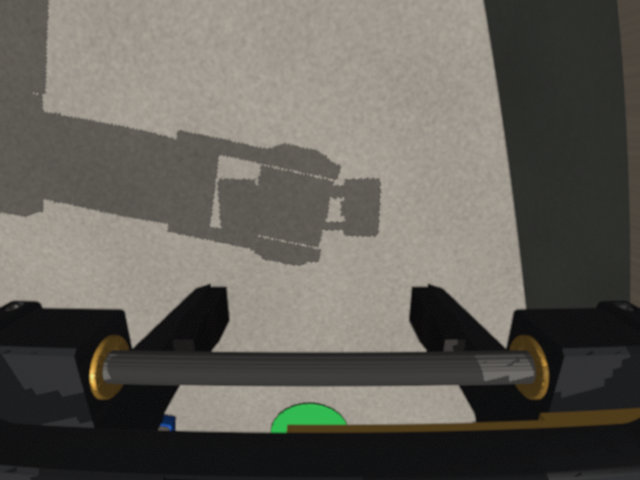

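The jaw call was refused because every row needs all four keys. The picture shows only bench between the fingers, so I'll resend the move.

>>> arm_command:
  increments:
    - {"tx": -510,"ty": -520,"tz": -60,"spin": 0}
    - {"tx": -510,"ty": -520,"tz": -60,"spin": 0}
    - {"tx": -510,"ty": -520,"tz": -60,"spin": 0}
    - {"tx": -510,"ty": -520,"tz": -60,"spin": 0}
    - {"tx": -510,"ty": -520,"tz": -60,"spin": 0}
    - {"tx": -510,"ty": -520,"tz": -60,"spin": 0}
    - {"tx": -510,"ty": -520,"tz": -60,"spin": 0}
    - {"tx": -510,"ty": -520,"tz": -60,"spin": 0}
    - {"tx": -510,"ty": -520,"tz": -60,"spin": 0}
    - {"tx": -510,"ty": -520,"tz": -60,"spin": 0}
    - {"tx": -510,"ty": -520,"tz": -60,"spin": 0}
    - {"tx": -510,"ty": -520,"tz": -60,"spin": 0}
    - {"tx": -510,"ty": -520,"tz": -60,"spin": 0}
    - {"tx": -510,"ty": -520,"tz": -60,"spin": 0}
    - {"tx": -510,"ty": -520,"tz": -60,"spin": 0}
    - {"tx": -510,"ty": -520,"tz": -60,"spin": 0}
    - {"tx": -510,"ty": -520,"tz": -60,"spin": 0}
  jaw: -1

```text
t: 2.28
tcp_pos: [0.4974, -0.1155, 0.2989]
tool_rot: [[-0.959, 0.283, 0.0], [0.283, 0.959, -0.0], [-0.0, -0.0, -1.0]]
wrist_force: [0.6, -0.2, -0.8]
width: 0.0882
grasp_force: 0.0
```

```bash
python3 - <<'E'
from h import *
s=sense();print(s['t'],s['tcp_pos'],s['tool_rot'],s['joint_pos'])
ci=camera_info('wrist');p,d=grab_frame('wrist');print(ci['position'])
cv2.imwrite('pics/w2.png',p[:,:,::-1]);np.savez('w2.npz',p=p,d=d,ci=ci)
E
```

```text
2.275 [ 0.49740121 -0.11551582  0.29893024] [[-9.59062261e-01  2.83195188e-01  2.55455180e-04]
 [ 2.83195163e-01  9.59062294e-01 -1.27365605e-04]
 [-2.81066757e-04 -4.98078734e-05 -9.99999959e-01]] [-4.60377822e-01  2.72832573e-01  1.28467471e+00 -6.09628708e-07
  1.58379992e+00 -1.74405011e+00]
[ 0.42487922 -0.09382935  0.44538189]
```

View pics/w2.png

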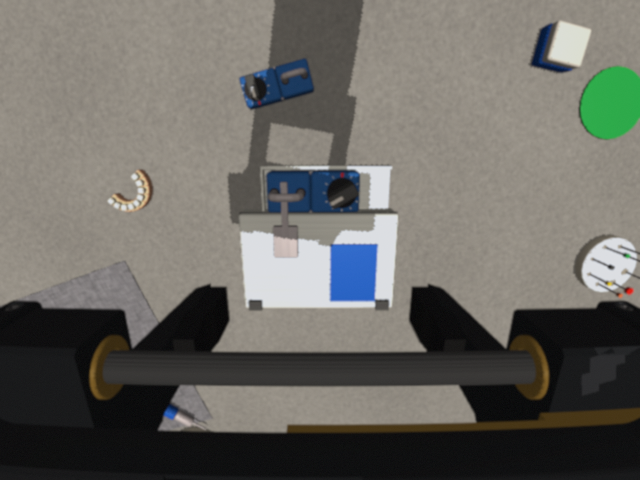

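The lock body spans about (266..360, 172..212), with the dial at (341,192), its red mark at about (341,174), and the shackle and tongue at (286,195). I'll measure from this view with an enlarged crop.

```bash
python3 - <<'E'
from h import *
z=np.load('w2.npz',allow_pickle=True);p=z['p'];ci=z['ci'].item()
c=p[155:225,235:400];cv2.imwrite('pics/c2.png',cv2.resize(c,None,fx=4.8,fy=4.8,interpolation=cv2.INTER_CUBIC)[:,:,::-1])
h=cv2.cvtColor(p,cv2.COLOR_RGB2HSV)
m=(h[...,0]>100)&(h[...,0]<125)&(h[...,1]>150)
m=cv2.morphologyEx(m[160:216,255:370].astype(np.uint8),cv2.MORPH_CLOSE,np.ones((15,15)))
T=np.array([.4974,-.1155]);R=np.array([[-.959,.2832],[.2832,.959]])
for b in blobs(m,100):
    uv=b.reshape(-1,2)+[255,160];w=onplane(ci,uv,.038)[:,:2];
    t=(w-T)@R*1000;print(uv.min(0),uv.max(0),'tool range',t.min(0).round(1),t.max(0).round(1),cv2.minAreaRect(w.astype(np.float32)))
# white lid rectangle
wm=((h[...,1]<40)&(h[...,2]>150));wm[:212]=0;wm[312:]=0
d=z['d'];print(d[192,341],d[205,300])
ro=(h[...,1]>150)&((h[...,0]<8)|(h[...,0]>172));
for b in blobs(ro[160:216,310:375],1): print('red',b.reshape(-1,2).mean(0)+[310,160],cv2.contourArea(b))
E
```

```text
[268 172] [358 215] tool range [-12.6 -61.2] [40.  47.9] ((0.48242905735969543, -0.11800253391265869), (0.10917040705680847, 0.05258214846253395), 73.5252685546875)
0.37405214 0.41192746
red [341.57142857 174.71428571] 2.5
```

View pics/c2.png

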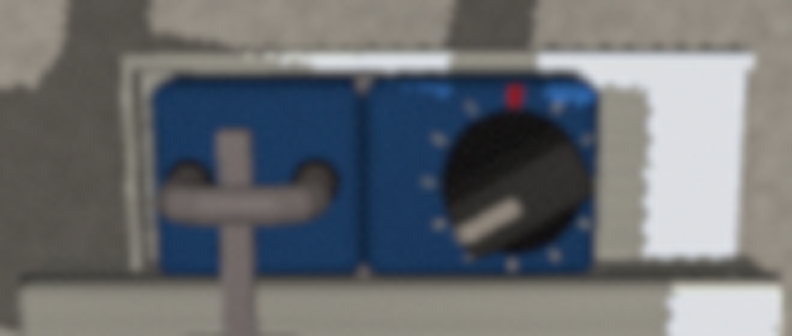

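The pointer is at about 8 o'clock and the red mark is at 12, so the dial is at +120°, four notches counter-clockwise. The dial disc is at about (342.5,192.8). I'll close in above the dial with the jaw partly closed, to clear the shackle, and look again.

>>> arm_command:
  increments:
    - {"tx": 14,"ty": 28,"tz": 60,"spin": 0}
    - {"tx": 14,"ty": 28,"tz": 110,"spin": 0}
    - {"tx": 14,"ty": 28,"tz": 150,"spin": 0}
    - {"tx": 14,"ty": 28,"tz": 150,"spin": 0}
    - {"tx": 14,"ty": 28,"tz": 150,"spin": 0}
    - {"tx": 14,"ty": 28,"tz": 150,"spin": 0}
  jaw: 0.1

```text
t: 3.08
tcp_pos: [0.4928, -0.0855, 0.1504]
tool_rot: [[-0.959, 0.284, 0.003], [0.284, 0.959, -0.001], [-0.003, -0.0, -1.0]]
wrist_force: [0.3, 0.2, 0.5]
width: 0.0399
grasp_force: 0.0
```

```bash
python3 - <<'E'
from h import *
s=sense();print(s['t'],s['tcp_pos'],s['width'])
ci=camera_info('wrist');p,d=grab_frame('wrist')
cv2.imwrite('pics/w3.png',p[:,:,::-1]);np.savez('w3.npz',p=p,d=d,ci=ci,s=s)
h=cv2.cvtColor(p,cv2.COLOR_RGB2HSV);T=s['tcp_pos'][:2];R=s['tool_rot'][:2,:2]
def tl(uv,z): return ((onplane(ci,uv,z)[:,:2]-T)@R*1000).round(1)
m=((h[...,0]>100)&(h[...,0]<125)&(h[...,1]>150)).astype(np.uint8)
for b in blobs(m,300):
    uv=b.reshape(-1,2);t=tl(uv,.038);print('blue',uv.min(0),uv.max(0),t.min(0),t.max(0))
ro=(h[...,1]>150)&((h[...,0]<8)|(h[...,0]>172))
for b in blobs(ro,3): print('red',b.reshape(-1,2).mean(0),tl(b.reshape(-1,2).mean(0),.038))
E
```

```text
3.075 [ 0.49282105 -0.08552353  0.15044352] 0.03992582131259934
blue [305 310] [369 352] [-107.   -11.8] [-64.3  45.7]
blue [205 200] [344 262] [-20.2 -89.3] [31.1 20.6]
blue [172  31] [274 107] [  99.9 -106.1] [149.1 -31.3]
blue [605   0] [639  52] [142.3 206. ] [176.4 234.8]
red [318.93333333 209.8       ] [[23.4  0.5]]
red [190.15384615  98.69230769] [[105.5 -92.7]]
```

View pics/w3.png

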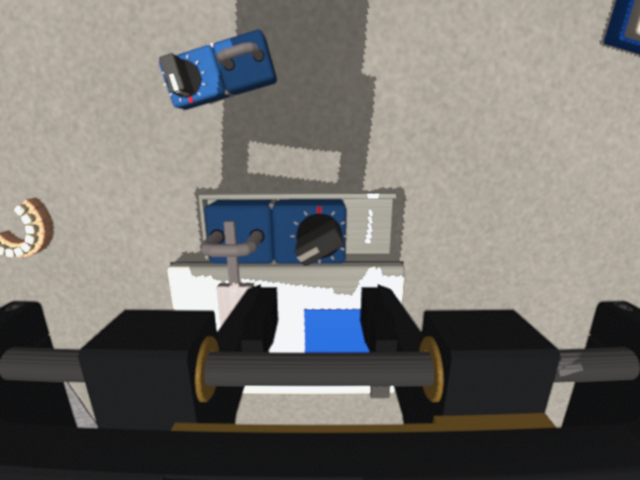

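The lock body spans (205..346, 200..262) and the red mark is at (319,210). The disc centre is at about (319.5,235), which puts the axis at about (+2,+1) mm in tool axes. The shackle is at (232,245). Next I spin +60° across the bar and descend.

>>> arm_command:
  increments:
    - {"tx": 2,"ty": 1,"tz": 0,"spin": 10}
    - {"tx": 2,"ty": 1,"tz": 10,"spin": 20}
    - {"tx": 2,"ty": 1,"tz": 20,"spin": 30}
    - {"tx": 2,"ty": 1,"tz": 30,"spin": 40}
    - {"tx": 2,"ty": 1,"tz": 40,"spin": 50}
    - {"tx": 2,"ty": 1,"tz": 50,"spin": 60}
    - {"tx": 2,"ty": 1,"tz": 60,"spin": 60}
    - {"tx": 2,"ty": 1,"tz": 75,"spin": 60}
    - {"tx": 2,"ty": 1,"tz": 90,"spin": 60}
    - {"tx": 2,"ty": 1,"tz": 98,"spin": 60}
    - {"tx": 2,"ty": 1,"tz": 104,"spin": 60}
    - {"tx": 2,"ty": 1,"tz": 104,"spin": 60}
    - {"tx": 2,"ty": 1,"tz": 104,"spin": 60}

```text
t: 4.75
tcp_pos: [0.4906, -0.0838, 0.0451]
tool_rot: [[-0.234, 0.972, 0.001], [0.972, 0.234, -0.0], [-0.0, 0.001, -1.0]]
wrist_force: [0.6, 0.0, -0.8]
width: 0.0399
grasp_force: 0.0
```

>>> arm_command:
  increments:
    - {"tx": 0,"ty": 0,"tz": 0,"spin": 0}
    - {"tx": 0,"ty": 0,"tz": 0,"spin": 0}
    - {"tx": 0,"ty": 0,"tz": 0,"spin": 0}
    - {"tx": 0,"ty": 0,"tz": 0,"spin": 0}
    - {"tx": 0,"ty": 0,"tz": 0,"spin": 0}
    - {"tx": 0,"ty": 0,"tz": 0,"spin": 0}
  jaw: 1
  squeeze: 15

```text
t: 5.5
tcp_pos: [0.4905, -0.0837, 0.0449]
tool_rot: [[-0.234, 0.972, 0.0], [0.972, 0.234, -0.0], [-0.0, 0.0, -1.0]]
wrist_force: [-0.6, -0.3, 2.0]
width: 0.015
grasp_force: 15.0
```

>>> arm_command:
  increments:
    - {"tx": 0,"ty": 0,"tz": 0,"spin": 8}
    - {"tx": 0,"ty": 0,"tz": 0,"spin": 16}
    - {"tx": 0,"ty": 0,"tz": 0,"spin": 24}
    - {"tx": 0,"ty": 0,"tz": 0,"spin": 30}
    - {"tx": 0,"ty": 0,"tz": 0,"spin": 30}
    - {"tx": 0,"ty": 0,"tz": 0,"spin": 38}
    - {"tx": 0,"ty": 0,"tz": 0,"spin": 46}
    - {"tx": 0,"ty": 0,"tz": 0,"spin": 54}
    - {"tx": 0,"ty": 0,"tz": 0,"spin": 60}
    - {"tx": 0,"ty": 0,"tz": 0,"spin": 60}

```text
t: 6.75
tcp_pos: [0.4908, -0.0839, 0.0449]
tool_rot: [[0.723, 0.691, 0.001], [0.691, -0.723, -0.001], [0.0, 0.001, -1.0]]
wrist_force: [2.6, -0.7, 1.5]
width: 0.0152
grasp_force: 15.0
```

>>> arm_command:
  increments:
    - {"tx": 0,"ty": 0,"tz": 0,"spin": 8}
    - {"tx": 0,"ty": 0,"tz": 0,"spin": 16}
    - {"tx": 0,"ty": 0,"tz": 0,"spin": 24}
    - {"tx": 0,"ty": 0,"tz": 0,"spin": 30}
    - {"tx": 0,"ty": 0,"tz": 0,"spin": 30}
    - {"tx": 0,"ty": 0,"tz": 0,"spin": 38}
    - {"tx": 0,"ty": 0,"tz": 0,"spin": 46}
    - {"tx": 0,"ty": 0,"tz": 0,"spin": 54}
    - {"tx": 0,"ty": 0,"tz": 0,"spin": 60}
    - {"tx": 0,"ty": 0,"tz": 0,"spin": 60}
    - {"tx": 0,"ty": 0,"tz": 0,"spin": 60}
    - {"tx": 0,"ty": 0,"tz": 0,"spin": 60}

```text
t: 8.25
tcp_pos: [0.4908, -0.0844, 0.0449]
tool_rot: [[0.96, -0.279, 0.001], [-0.279, -0.96, -0.001], [0.001, 0.001, -1.0]]
wrist_force: [0.7, -5.3, 0.2]
width: 0.0149
grasp_force: 15.0
```

>>> arm_command:
  increments:
    - {"tx": 0,"ty": 0,"tz": 0,"spin": 0}
    - {"tx": 0,"ty": 0,"tz": 0,"spin": 0}
    - {"tx": 0,"ty": 0,"tz": 0,"spin": 0}
    - {"tx": 0,"ty": 0,"tz": -15,"spin": 0}
    - {"tx": 0,"ty": 0,"tz": -45,"spin": 0}
    - {"tx": 0,"ty": 0,"tz": -90,"spin": 0}
    - {"tx": 0,"ty": 20,"tz": -100,"spin": -10}
    - {"tx": 0,"ty": 50,"tz": -100,"spin": -20}
    - {"tx": 0,"ty": 66,"tz": -100,"spin": -30}
    - {"tx": 0,"ty": 66,"tz": -100,"spin": -40}
    - {"tx": 0,"ty": 66,"tz": -100,"spin": -50}
    - {"tx": 0,"ty": 66,"tz": -100,"spin": -60}
    - {"tx": 0,"ty": 66,"tz": -100,"spin": -70}
    - {"tx": 0,"ty": 66,"tz": -100,"spin": -80}
    - {"tx": 0,"ty": 66,"tz": -100,"spin": -90}
    - {"tx": 0,"ty": 66,"tz": -100,"spin": -90}
    - {"tx": 0,"ty": 66,"tz": -100,"spin": -90}
  jaw: 0.1

```text
t: 10.38
tcp_pos: [0.4716, -0.1468, 0.1447]
tool_rot: [[0.287, 0.958, -0.0], [0.958, -0.287, 0.0], [0.0, -0.0, -1.0]]
wrist_force: [-0.3, -0.0, -0.5]
width: 0.0397
grasp_force: 0.0
```

```bash
python3 - <<'E'
from h import *
s=sense();print(s['t'],s['tcp_pos'],s['width'],s['tool_rot'],s['joint_pos'])
ci=camera_info('wrist');p,d=grab_frame('wrist')
cv2.imwrite('pics/w4.png',p[:,:,::-1]);np.savez('w4.npz',p=p,d=d,ci=ci,s=s)
h=cv2.cvtColor(p,cv2.COLOR_RGB2HSV);T=s['tcp_pos'][:2];R=s['tool_rot'][:2,:2]
def tl(uv,z): return ((onplane(ci,uv,z)[:,:2]-T)@R*1000).round(1)
for u in((200,150),(320,150),(320,250),(200,250)): print(u,tl(u,.038),tl(u,.0785))
E
```

```text
10.375 [ 0.47162982 -0.14683414  0.1446983 ] 0.03973685765023309 [[ 2.86728664e-01  9.58011818e-01 -1.72116764e-04]
 [ 9.58011827e-01 -2.86728638e-01  1.63996225e-04]
 [ 1.07759516e-04 -2.11912314e-04 -9.99999972e-01]] [-5.42025400e-01  3.79687426e-01  1.60068189e+00  5.63555913e-05
  1.16145539e+00 -2.51237474e-01]
(200, 150) [[ 69.7 -87.9]] [[ 70.6 -73.9]]
(320, 150) [[69.3  0.4]] [[70.3  0.2]]
(320, 250) [[-7.6  0.4]] [[5.7 0.3]]
(200, 250) [[ -7.6 -95.6]] [[  5.7 -80.3]]
```

View pics/w4.png

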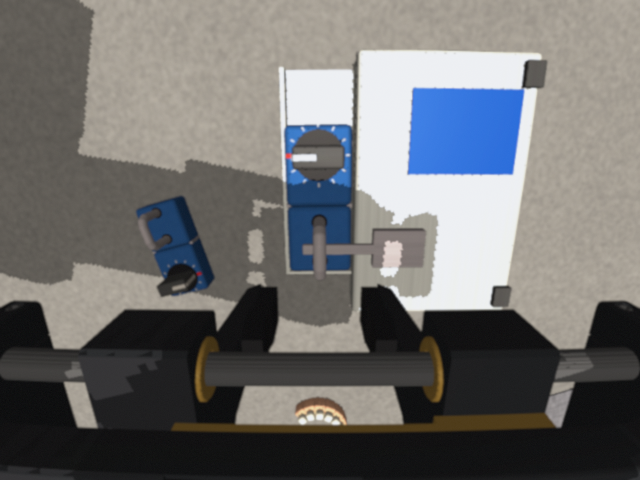

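The pointer sits at the red mark at about (290,156), and the bow at (320,247) is centred between the fingers. I narrow the jaw, descend and grip the bow.

>>> arm_command:
  increments:
    - {"tx": 0,"ty": 0,"tz": 20,"spin": 0}
    - {"tx": 0,"ty": 0,"tz": 40,"spin": 0}
    - {"tx": 0,"ty": 0,"tz": 55,"spin": 0}
    - {"tx": 0,"ty": 0,"tz": 70,"spin": 0}
    - {"tx": 0,"ty": 0,"tz": 82,"spin": 0}
    - {"tx": 0,"ty": 0,"tz": 92,"spin": 0}
    - {"tx": 0,"ty": 0,"tz": 92,"spin": 0}
    - {"tx": 0,"ty": 0,"tz": 92,"spin": 0}
  jaw: 0.41

```text
t: 11.42
tcp_pos: [0.4719, -0.1471, 0.0531]
tool_rot: [[0.284, 0.959, 0.001], [0.959, -0.284, -0.0], [-0.0, 0.001, -1.0]]
wrist_force: [0.3, -1.2, 0.7]
width: 0.0261
grasp_force: 0.0
```

>>> arm_command:
  increments:
    - {"tx": 0,"ty": 0,"tz": 0,"spin": 0}
    - {"tx": 0,"ty": 0,"tz": 0,"spin": 0}
    - {"tx": 0,"ty": 0,"tz": 0,"spin": 0}
    - {"tx": 0,"ty": 0,"tz": 0,"spin": 0}
    - {"tx": 0,"ty": 0,"tz": 0,"spin": 0}
  jaw: 1
  squeeze: 40

```text
t: 12.05
tcp_pos: [0.4719, -0.1471, 0.053]
tool_rot: [[0.284, 0.959, 0.001], [0.959, -0.284, -0.0], [-0.0, 0.001, -1.0]]
wrist_force: [1.1, -0.3, 4.4]
width: 0.007
grasp_force: 39.1
```

>>> arm_command:
  increments:
    - {"tx": 0,"ty": 0,"tz": -2,"spin": 0}
    - {"tx": 0,"ty": 0,"tz": -4,"spin": 0}
    - {"tx": 0,"ty": 0,"tz": -6,"spin": 0}
    - {"tx": 0,"ty": 0,"tz": -8,"spin": 0}
    - {"tx": 0,"ty": 0,"tz": -8,"spin": 0}

```text
t: 12.68
tcp_pos: [0.4716, -0.1469, 0.061]
tool_rot: [[0.284, 0.959, -0.0], [0.959, -0.284, -0.0], [-0.0, 0.0, -1.0]]
wrist_force: [-0.5, -0.1, 0.5]
width: 0.0069
grasp_force: 39.4
```

```bash
python3 - <<'E'
from h import *
a,_=grab_frame('wrist');b,_=grab_frame('side')
np.savez('w5.npz',a=a)
A=cv2.resize(a[130:370,200:440],(400,400));B=cv2.resize(b[255:355,305:405],(400,400),interpolation=cv2.INTER_CUBIC)
cv2.imwrite('pics/w5.png',np.hstack([A,B])[:,:,::-1])
E
```

```text
(no output)
```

View pics/w5.png

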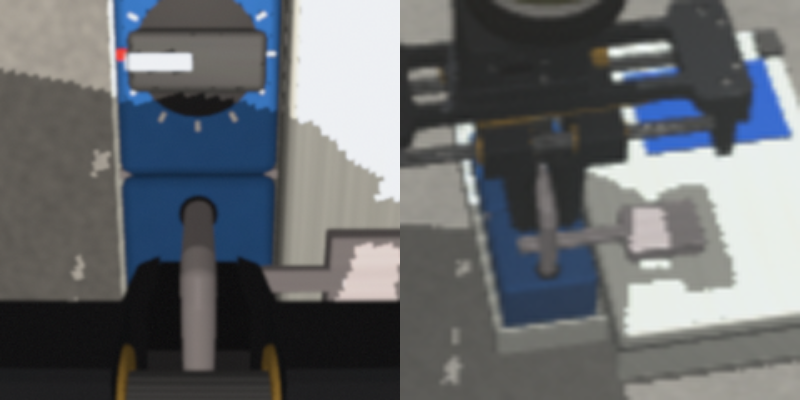

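The bow is still between the fingers, and the pointer is on the red mark. I continue the pull.

>>> arm_command:
  increments:
    - {"tx": 0,"ty": 0,"tz": -3,"spin": 0}
    - {"tx": 0,"ty": 0,"tz": -6,"spin": 0}
    - {"tx": 0,"ty": 0,"tz": -9,"spin": 0}
    - {"tx": 0,"ty": 0,"tz": -12,"spin": 0}
    - {"tx": 0,"ty": 0,"tz": -15,"spin": 0}
    - {"tx": 0,"ty": 0,"tz": -18,"spin": 0}

```text
t: 13.52
tcp_pos: [0.4716, -0.1469, 0.0789]
tool_rot: [[0.284, 0.959, -0.0], [0.959, -0.284, 0.0], [0.0, -0.0, -1.0]]
wrist_force: [-0.3, -0.9, -1.7]
width: 0.0066
grasp_force: 39.6
```

>>> arm_command:
  increments:
    - {"tx": 0,"ty": 0,"tz": -1,"spin": 0}
    - {"tx": 0,"ty": 0,"tz": -2,"spin": 0}
    - {"tx": 0,"ty": 0,"tz": -3,"spin": 0}
    - {"tx": 0,"ty": 0,"tz": -3,"spin": 0}
    - {"tx": 0,"ty": 0,"tz": -3,"spin": 0}

```text
t: 14.15
tcp_pos: [0.4715, -0.1468, 0.0815]
tool_rot: [[0.284, 0.959, -0.001], [0.959, -0.284, 0.0], [0.0, -0.001, -1.0]]
wrist_force: [0.4, -0.0, -5.1]
width: 0.0069
grasp_force: 39.8
```

The pull force is now about the lock's weight, so the shackle is at its end stop. Next I slide it along +y, which is tool x.

>>> arm_command:
  increments:
    - {"tx": 4,"ty": 0,"tz": 0,"spin": 0}
    - {"tx": 8,"ty": 0,"tz": 0,"spin": 0}
    - {"tx": 12,"ty": 0,"tz": 0,"spin": 0}
    - {"tx": 16,"ty": 0,"tz": 0,"spin": 0}
    - {"tx": 16,"ty": 0,"tz": 0,"spin": 0}

```text
t: 14.78
tcp_pos: [0.4763, -0.1312, 0.0817]
tool_rot: [[0.283, 0.959, -0.0], [0.959, -0.283, 0.0], [0.0, -0.0, -1.0]]
wrist_force: [0.0, -0.2, -5.8]
width: 0.0071
grasp_force: 39.9
```

>>> arm_command:
  increments:
    - {"tx": 4,"ty": 0,"tz": 0,"spin": 0}
    - {"tx": 8,"ty": 0,"tz": 0,"spin": 0}
    - {"tx": 12,"ty": 0,"tz": 0,"spin": 0}
    - {"tx": 16,"ty": 0,"tz": 0,"spin": 0}
    - {"tx": 20,"ty": 0,"tz": 0,"spin": 0}
    - {"tx": 24,"ty": 0,"tz": 0,"spin": 0}
    - {"tx": 28,"ty": 0,"tz": 0,"spin": 0}
    - {"tx": 32,"ty": 0,"tz": 0,"spin": 0}
    - {"tx": 32,"ty": 0,"tz": 0,"spin": 0}
    - {"tx": 32,"ty": 0,"tz": 0,"spin": 0}

```text
t: 16.02
tcp_pos: [0.4853, -0.1009, 0.0817]
tool_rot: [[0.284, 0.959, -0.0], [0.959, -0.284, 0.0], [0.0, -0.0, -1.0]]
wrist_force: [0.0, -0.1, -6.1]
width: 0.0068
grasp_force: 39.9
```

```bash
python3 - <<'E'
from h import *
a,_=grab_frame('wrist');b,_=grab_frame('side')
A=cv2.resize(a[0:400,120:520],(400,400));B=cv2.resize(b[255:355,305:405],(400,400),interpolation=cv2.INTER_CUBIC)
cv2.imwrite('pics/w6.png',np.hstack([A,B])[:,:,::-1])
s=sense();print(s['wrist_force'],s['wrist_torque'],s['tcp_pos'])
E
```

```text
[ 0.02325131 -0.2054476  -5.85107459] [-0.07314489  0.14892114 -0.01478338] [ 0.48526867 -0.10101585  0.08171216]
```

View pics/w6.png

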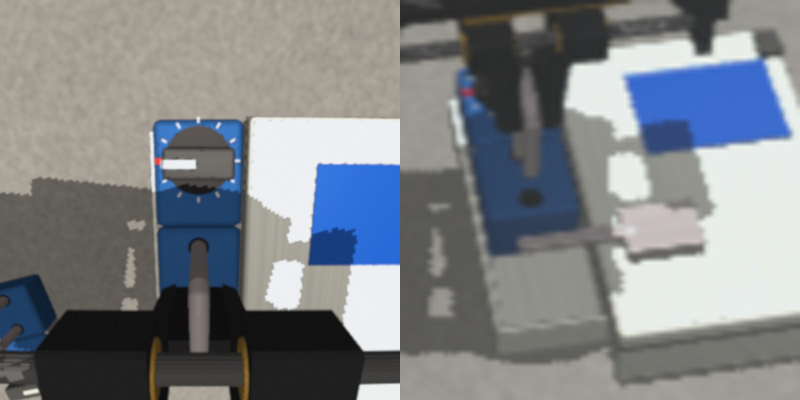

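The shackle is up, the short-leg hole is visible at (530,197) and the tongue is near the lock's -y end. I nudge 4 mm further and lift slowly.

>>> arm_command:
  increments:
    - {"tx": 4,"ty": 0,"tz": 0,"spin": 0}
    - {"tx": 4,"ty": 0,"tz": 0,"spin": 0}
    - {"tx": 4,"ty": 0,"tz": -3,"spin": 0}
    - {"tx": 4,"ty": 0,"tz": -6,"spin": 0}
    - {"tx": 4,"ty": 0,"tz": -9,"spin": 0}
    - {"tx": 4,"ty": 0,"tz": -12,"spin": 0}
    - {"tx": 4,"ty": 0,"tz": -12,"spin": 0}
  squeeze: 55

```text
t: 17.0
tcp_pos: [0.4865, -0.0971, 0.094]
tool_rot: [[0.284, 0.959, 0.0], [0.959, -0.284, -0.0], [-0.0, 0.0, -1.0]]
wrist_force: [0.8, -0.1, -5.2]
width: 0.0065
grasp_force: 54.7
```

>>> arm_command:
  increments:
    - {"tx": 0,"ty": 0,"tz": -12,"spin": 0}
    - {"tx": 0,"ty": 0,"tz": -27,"spin": 0}
    - {"tx": 0,"ty": 0,"tz": -42,"spin": 0}
    - {"tx": 0,"ty": 0,"tz": -57,"spin": 0}
    - {"tx": 0,"ty": 0,"tz": -72,"spin": 0}
    - {"tx": 0,"ty": 0,"tz": -87,"spin": 0}
    - {"tx": 0,"ty": 0,"tz": -100,"spin": 0}
    - {"tx": 0,"ty": 0,"tz": -110,"spin": 0}
    - {"tx": 0,"ty": 0,"tz": -115,"spin": 0}
    - {"tx": 0,"ty": 0,"tz": -115,"spin": 0}

```text
t: 18.25
tcp_pos: [0.4864, -0.0971, 0.2088]
tool_rot: [[0.284, 0.959, 0.0], [0.959, -0.284, -0.0], [-0.0, 0.0, -1.0]]
wrist_force: [-0.2, -0.6, -5.6]
width: 0.0063
grasp_force: 54.7
```

>>> arm_command:
  increments:
    - {"tx": 8,"ty": -3,"tz": 0,"spin": 0}
    - {"tx": 22,"ty": -7,"tz": 0,"spin": 0}
    - {"tx": 42,"ty": -14,"tz": 0,"spin": 0}
    - {"tx": 64,"ty": -21,"tz": 0,"spin": 0}
    - {"tx": 88,"ty": -29,"tz": 0,"spin": 0}
    - {"tx": 112,"ty": -37,"tz": 0,"spin": 0}
    - {"tx": 136,"ty": -45,"tz": 0,"spin": 0}
    - {"tx": 160,"ty": -53,"tz": 0,"spin": 0}
    - {"tx": 184,"ty": -61,"tz": 0,"spin": 0}
    - {"tx": 208,"ty": -69,"tz": 0,"spin": 0}
    - {"tx": 232,"ty": -77,"tz": 0,"spin": 0}
    - {"tx": 256,"ty": -85,"tz": 0,"spin": 0}
    - {"tx": 280,"ty": -93,"tz": 0,"spin": 0}
    - {"tx": 300,"ty": -99,"tz": 0,"spin": 0}
    - {"tx": 316,"ty": -104,"tz": 0,"spin": 0}
    - {"tx": 326,"ty": -107,"tz": 0,"spin": 0}
    - {"tx": 331,"ty": -109,"tz": 0,"spin": 0}
    - {"tx": 331,"ty": -109,"tz": 0,"spin": 0}
    - {"tx": 331,"ty": -109,"tz": 0,"spin": 0}
    - {"tx": 331,"ty": -109,"tz": 0,"spin": 0}

```text
t: 20.75
tcp_pos: [0.476, 0.2509, 0.2088]
tool_rot: [[0.284, 0.959, 0.0], [0.959, -0.284, -0.0], [-0.0, 0.0, -1.0]]
wrist_force: [-0.5, 0.2, -5.8]
width: 0.0065
grasp_force: 54.7
```

```bash
python3 - <<'E'
from h import *
a,_=grab_frame('wrist');b,_=grab_frame('side');t,_=grab_frame('top')
cv2.imwrite('pics/w7.png',np.hstack([cv2.resize(a[0:400,120:520],(400,400)),cv2.resize(b[110:260,200:350],(400,400),interpolation=cv2.INTER_CUBIC)])[:,:,::-1])
s=sense();print(s['t'],s['wrist_force'],s['wrist_torque'],s['tcp_pos'],s['width'],s['grasp_force'])
E
```

```text
20.9 [ 8.24912513e-04  5.81794031e-01 -6.13419198e+00] [-0.19460952  0.11077614 -0.04150018] [0.4759461  0.25105788 0.20879224] 0.006662220900222514 54.67255129493424
```

View pics/w7.png

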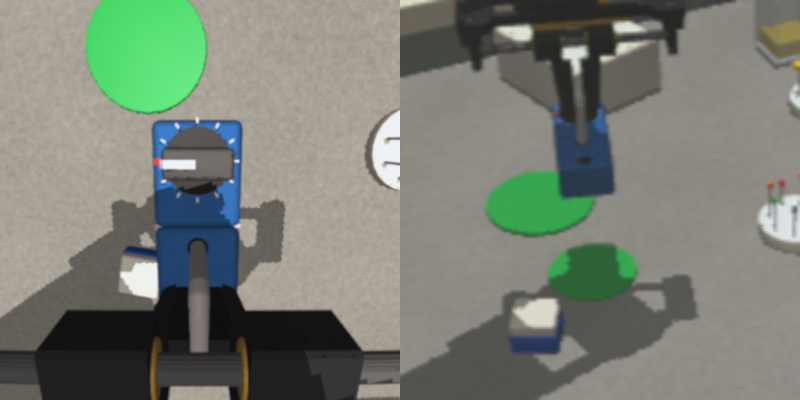

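The lock hangs level and open, with the dial at the same pixel, (197,160), as before the lift. It is over the small pad, whose shadowed disc is at (592,270), and its middle is about 0.148 m up. Handing in.

```bash
python3 -c "
from plant import order
print(order.finish_job())"
```

```text
the job is handed in; nothing more can be done
None
```

The job is handed in: the lock was opened and slid off the hasp, and at hand-in was held level about 15 cm above the bench over the small green pad. No verdict came back, and I did not re-measure the bystanders.

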